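# Park the bamboo tray against its bumper on the refrigerator

### The arm

A 6-joint arm with a two-finger parallel gripper is mounted at the origin on the work surface. World frame = base frame: x ahead of the robot, y to its left, z up, the work surface at z = 0. Lengths are in mm, angles in rad, forces in N, time in s.
With the tool pointing down it reaches from about 300 to 1000 mm from the base axis. Payload 5.1 kg.
Tool frame: the origin (TCP) lies between the finger pads; the fingertips stand 17 mm ahead of it and the grasp point (between the pads) lies 2 mm behind it; z points along the fingers, y is the line along which they close (so a half turn about z gives the same grasp; the last joint's range is limited). The gripper opens to 95 mm and grips with 3 to 60 N. Pads are 20 mm wide; open, the fingers measure 119 mm over their backs; the gripper's body (75 mm by 180 mm) begins 59 mm behind the grasp point.
Start: joints at [-1.352, 0.124, 1.65, -0, 1.367, -0.083], TCP at [193.173, -620.62, 208.156] pointing down, gripper open.
Joint ranges: [-2.61, 2.61], [-1.02, 2.33], [0.03, 2.71], [-1.35, 4.49], [0.32, 2.68], [-2.91, 2.91]. Speed limits (rad/s): [2.57, 2.57, 3.14, 3.14, 3.14, 3.14].

### API

Orientations are given as a rotation vector (axis times angle).
In Python, from station import * gives the robot as it stands.
- The arm moves only by the tool arm_command, never from a script. Its argument "plan" is a list that holds one entry, the list of rows, each a list of 7 numbers: the turn, a rotation vector about the world's x, y, z in degrees, then the shift along the world's x, y, z in cm, then the gripper command: -1 is shut, 1 is fully open, values between are in proportion. In form: [[[wx, wy, wz, dx, dy, dz, fingers], ...]]. A call has 1 to 8 rows; each row is the pose to reach, as a shift and turn from the pose commanded when the call began; what a row does not reach only later rows make up. A row lasts 1/8 s, in which the tool goes at most 62.5 mm and 10.7 degrees, less where a joint would pass 70% of its speed; a pose out of reach is approached as far as the arm can. A call with a gripper value outside its range is refused whole. The fingers move at their own pace and stop on an object; the grip force is fixed at half the most. Time passes only in rows, so rows that repeat a pose let the fingers close. It gives the time, the measured TCP pose, the force, the opening and the grip force at its end, in the units of the state.
- observe(): the state, without advancing time (a new reading comes with each control period).
- read_camera(name): name is "side" or "top"; returns (picture, depth): 420x560x3 uint8, red, green, blue; 420x560 float32, mm along the optical axis (not along the pixel's ray), 0 where there is no reading.
- camera_info(name): a dict with "camera_matrix" (3x3 intrinsics, pixels), "pose" (4x4, takes a point from camera to world coordinates). Camera axes: x right, y down, z forward; pixel columns grow to the right and rows downward; lengths in mm; the calibration is good to about 2 mm. A picture is of the moment at which its call begins. camera_info takes no time and is no camera call.
- finish_job(): hands the job in; it is judged then, once.
Trained networks look in the newest picture that a camera, given by its name, has taken for a name from the list of things; names that differ only in an ending like _2 or _b are one class to them, and where a whole thing is asked for, a point or a joint stands for the part that bears it (a point fixed in the world has none). Each returns a list of dicts, best first, with "confidence" (0 to 1); they miss things now and then, are a little off and sometimes report something else, mostly with a low value. They report only what shows in the picture. A call takes as long as a camera call. They do not tell look-alikes from the thing itself.
- boxes_of(name, camera): "point" ([x, y, z] in mm, in world coordinates, good to about 4 mm: the middle of the surface that is visible of it).
- landmark_of(name, camera): "point" ([x, y, z] in mm, in world coordinates, good to about 4 mm: a listed point, or the origin of a listed thing).
The state is a dict: "time": time; "joints": joint angles; "qvel": joint speeds; "joint_efforts": joint torques, N m; "ee_pos": TCP position; "orientation": TCP orientation; "force": force on the tool from outside, world axes, zero at the start; "wrist_torque": the same for the moment, N m; "grip_width": finger opening in mm; "gripper_force": force on a finger pad.
Only numpy, scipy, OpenCV 4.12 (cv2) and the standard library are available. Lean on these libraries where they do the work, as an engineer would, in place of code of your own. Each camera call takes 0.05 s, during which the arm holds its last target. There are 200 camera calls.

### The job

The white toothbrush cup stands in the parking bay of the bamboo tray: stand it upright in the free near right corner of the tray first. Then hook a fingertip behind the tray's far lip and drag the tray along the fridge top towards you, squarely into its bay, until it has pushed the sprung rubber bumper in by about three millimetres (about 5 N, felt on top of the drag; never over 9 N), and let go so that it stays resting snugly on the bumper. Do not lift or tip the tray, knock over anything on it, or disturb the green canister and amber jar.

Things in the scene. Friction and masses are not known exactly. Their poses are not given: they have to be found in the camera images.
- tray: Loose bamboo tray, 180 (x) x 260 (y) mm, a little turned from its bay. Origin: centre of its underside; x points to its far lip, away from the robot, y left, z up. Floor 6 mm thick; near and side walls 6 mm thick, 30 mm high. Free place for the cup at x -35, y -70 mm in its frame. About 0.9 kg with its contents; its drag while moving is unknown, 3 to 9 N.
- lip: The tray's far wall, fixed to it: 8 mm thick (x), 260 mm long (y), 40 mm high. Origin: centre of its underside, at the tray's underside; axes as the tray's. Its far face is 4 mm beyond the origin along +x. The fridge top behind it is clear; inside, dish and comb lie close to it.
- cup: Loose white toothbrush cup, round, 54 mm across the rim (a little narrower at the foot), 100 mm high, 3 mm wall, 90 g. Origin: centre of its underside, z up.
- dock: Grey fixed dock at the robot's end of the bay. Origin on the fridge top, on the bay's centre line in front of the bumper; x points away from the robot along that line, y left. It carries the sprung black rubber bumper, 110 mm wide, at 10 to 30 mm height; see bay_mark.
- soap_pump: Loose grey plastic soap pump with push dispenser, 62 mm across, 149 mm high, standing at the near left of the tray. Origin: centre of its underside, z up.
- dish: Loose blue ceramic dish, 72 mm across, 22 mm high, far left on the tray. Origin: centre of its underside.
- clipper: Loose steel nail clipper lying on the tray near its middle, 58 x 12 x 10 mm. Origin: centre of its underside.
- comb: Loose blue comb lying at the far right of the tray along y, 26 x 105 x 5 mm. Origin: centre of its underside.
- canister: Loose green canister, 90 mm across, 130 mm high, on the fridge top well to the left. Origin: centre of its underside.
- jar: Loose amber jar, 70 mm across, 90 mm high, on the fridge top well to the right. Origin: centre of its underside.
- bay_mark (a point): Fixed point on the fridge top, 30 mm beyond the dock's origin along +x; axes as the dock's. The unpressed bumper's face stands 90 mm nearer the robot (-x), give or take 20 mm, set differently each time and not measured: find it by feel. The bumper gives 1 mm per 1.6 N from zero and ends after 14 mm. Parked, the tray is centred on and square to the dock's x axis.
Not all that is in view belongs to the job. Leave any blue look-alike of the cup alone.

How it is judged (in metres and radians):
On the way, in this order (a step that is already met when the one before it is completed fails the run):
1. the cup stands in the near right part of the tray, let go (x of cup in the frame of tray between -0.085 and 0.02 m and y of cup in the frame of tray between -0.125 and -0.03 m and z of cup in the frame of tray below 0.01 m and angle between cup's own z axis and vertical below 0.15 rad and contact force between the fingers and cup below 0.1 N), for 0.2 s.
2. fingers pull on the far lip and the tray has been dragged at least 40 mm (contact force between the fingers and lip above 1 N and distance of tray from where it was at the start of the episode above 0.04 m), for 0.1 s.
3. the tray presses the bumper with more than 3 N while held by the far lip (contact force between the fingers and lip above 1 N and contact force between tray and dock above 3 N), for 0.2 s.
At the end, for the whole second after the job is handed in: Tray flat, at rest, pressing the bumper with over 0.5 N, centred in the bay within 25 mm and square within 0.09 rad; cup upright (0.15 rad) on its floor, near right (tray x -85 to 20, y -125 to -30 mm); soap pump upright (0.15 rad); soap pump, dish, clipper, comb still on it (contact force between tray and dock above 0.5 N and y of tray in the frame of dock between -0.025 and 0.025 m and angle between the x axis of tray and the x axis of dock, either way round below 0.09 rad and angle between tray's own z axis and vertical below 0.03 rad and linear speed of tray below 0.01 m/s and x of cup in the frame of tray between -0.085 and 0.02 m and y of cup in the frame of tray between -0.125 and -0.03 m and z of cup in the frame of tray below 0.01 m and angle between each of cup, soap_pump's own z axis and vertical below 0.15 rad and z of soap_pump in the frame of tray below 0.012 m and z of dish in the frame of tray below 0.015 m and horizontal distance between each of soap_pump, dish, clipper, comb and tray below 0.14 m); the robot touches nothing.
It fails at once if the tray presses the bumper with more than 10 N (contact force between tray and dock above 10 N).
It fails at once if the fingers load the far lip with more than 25 N (contact force between the fingers and lip above 25 N).
It fails at once if the tray is lifted or tipped (height (world z) of tray above 0.015 m or angle between tray's own z axis and vertical above 0.1 rad).
It fails at once if the soap pump is knocked over (angle between soap_pump's own z axis and vertical above 0.5 rad).
It fails at once if the canister or the jar is disturbed (distance of any of canister, jar from where it was at the start of the episode above 0.02 m).
It also fails if it takes over 72 s, if anything falls off the work surface, if the arm or the gripper's body presses on something with over 40 N, if the wrist force passes 120 N, or if a joint passes its speed limit or range.

## Working session

There is one attempt and no reset: what is moved stays moved. The work goes in short steps, Python scripts to look and compute and a tool call to move; the robot and the scene stay as the last step left them, time stands still between calls to the robot, and variables do not carry over. Pictures are saved under pics/ and viewed, at most 10 in all, crops included, and the job is handed in when it is done.

Besides the shell and the picture viewer there is one more tool, called after ">>>" by a JSON object that holds its "method" and its "body". arm_command: Moves the arm, as the interface text tells. Its arguments: {"type":"object","properties":{"plan":{"type":"array"}},"required":["plan"]}

```bash
mkdir -p pics; ls; python3 - <<'E'
from station import *
import cv2,numpy as np
for c in("top","side"):
    p,d=read_camera(c); cv2.imwrite(f"pics/{c}0.png",p[:,:,::-1]); np.save(f"pics/{c}d.npy",d)
    for n in("cup","tray","lip","dock","bay_mark","soap_pump","jar","canister"):
        try:
            r=landmark_of(n,c); print(c,n,[(np.round(x["point"]).tolist(),round(x["confidence"],2)) for x in r[:3]])
        except Exception as e: print(n,e)
print(observe())
E
```

```text
pics
top cup [([374.0, -297.0, -0.0], 0.94), ([435.0, -105.0, 2.0], 0.7)]
top tray [([573.0, -38.0, 2.0], 0.79)]
top lip [([660.0, -25.0, 2.0], 0.69), ([460.0, -387.0, 2.0], 0.53)]
top dock []
top bay_mark []
top soap_pump [([514.0, 42.0, 7.0], 0.95)]
top jar [([458.0, -388.0, 1.0], 0.61), ([516.0, 40.0, 7.0], 0.45)]
top canister [([457.0, 389.0, 1.0], 0.61)]
side cup [([440.0, -104.0, 1.0], 0.88), ([369.0, -301.0, 2.0], 0.68)]
side tray [([576.0, -37.0, -2.0], 0.61)]
side lip [([654.0, -21.0, -2.0], 0.84)]
side dock []
side bay_mark []
side soap_pump [([520.0, 40.0, 4.0], 0.86), ([459.0, 386.0, -1.0], 0.4)]
side jar [([576.0, -40.0, -3.0], 0.65), ([462.0, -395.0, -2.0], 0.56)]
side canister [([456.0, 386.0, -2.0], 0.96)]
{'time': 0.9, 'joints': array([-1.35160669e+00,  1.23805492e-01,  1.65022025e+00, -2.26100276e-05,
        1.36751715e+00, -8.25834168e-02]), 'qvel': array([-0.00096378, -0.00142431, -0.00038242, -0.00047846, -0.00092851,
        0.00154263]), 'joint_efforts': array([-2.10831413e-04, -4.17587256e+01, -3.60232580e+01,  7.75802275e-02,
        4.28474299e-02,  3.43004068e-06]), 'ee_pos': array([ 193.16923532, -620.65338749,  208.19986032]), 'orientation': array([ 3.10584688e+00,  4.72226781e-01, -2.93680991e-05]), 'force': array([-0.24771373, -0.78805312, -1.03697612]), 'wrist_torque': array([-0.0332391 , -0.09522891,  0.00319598]), 'gripper_force': 0.0, 'grip_width': 95.34920827433548}
```

View pics/top0.png

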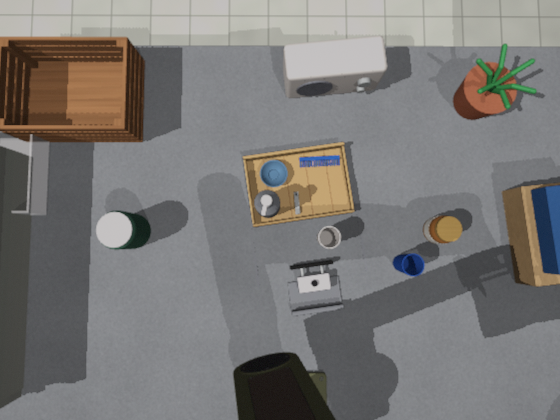

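View pics/side0.png

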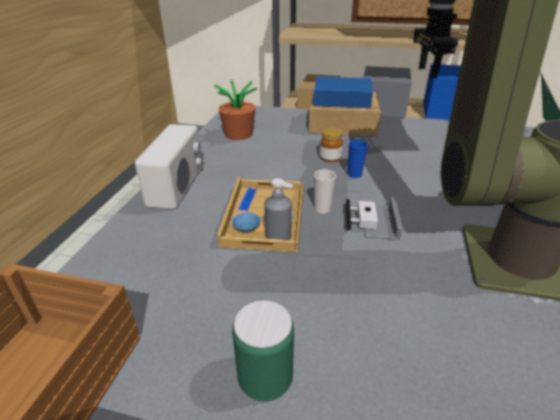

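The top view shows the tray at about (300,185), the white cup at (329,237) between tray and dock, the dock at (315,285) with its black bumper at (312,265), and the blue look-alike at (410,264). The side view agrees: the pump stands near left, and the dish and comb lie by the far lip.

```bash
cat > h.py <<'E'
from station import *
import cv2,numpy as np
def cloud(c):
    p,d=read_camera(c); i=camera_info(c); K=np.array(i["camera_matrix"]);T=np.array(i["pose"])
    v,u=np.mgrid[0:d.shape[0],0:d.shape[1]]
    P=np.stack([(u-K[0,2])/K[0,0]*d,(v-K[1,2])/K[1,1]*d,d],-1)@T[:3,:3].T+T[:3,3]
    P[d==0]=np.nan
    return p,P
def rect(X):
    (c,s,a)=cv2.minAreaRect(X.astype(np.float32)); return np.round(c,1),np.round(s,1),round(a,2)
E
python3 - <<'E'
from h import *
p,P=cloud("top")
cv2.imwrite("pics/crop.png",cv2.resize(p[135:325,230:430,::-1],None,fx=3,fy=3,interpolation=cv2.INTER_CUBIC))
hsv=cv2.cvtColor(p,cv2.COLOR_RGB2HSV); x,y,z=P[...,0],P[...,1],P[...,2]
reg=(x>440)&(x<720)&(y>-220)&(y<140)
for lo,hi in((24,36),(36,46)):
    m=reg&(hsv[...,0]>10)&(hsv[...,0]<25)&(hsv[...,1]>90)&(z>lo)&(z<hi)
    print(lo,m.sum(),rect(P[m][:,:2]))
m=reg&(hsv[...,0]>10)&(hsv[...,0]<25)&(hsv[...,1]>90)&(z>-5)&(z<46); print(rect(P[m][:,:2]))
m=(x>355)&(x<520)&(y>-160)&(y<-50)&(z>85)&(z<110); print("cup rim",m.sum(),rect(P[m][:,:2]),np.nanmedian(z[m]))
m=(x>250)&(x<430)&(y>-180)&(y<40)&(z>7)&(z<80); print("dock",m.sum(),rect(P[m][:,:2]))
for r in range(255,315,4): print(r,[(int(a),int(b),int(c)) for a,b,c in P[r,288:345:8]])
E
```

```text
24 632 (array([574.8, -34.1]), array([178.6, 258.6]), 8.34)
36 218 (array([659.3, -21. ]), array([  7. , 256.1]), 8.28)
(array([575.1, -37.3]), array([178.8, 264.8]), 8.29)
cup rim 111 (array([ 440. , -102.2]), array([52. , 49.3]), 89.65) 97.5191434014705
dock 1244 (array([339.9, -69.6]), array([170.4, 130. ]), 6.74)
255 [(394, -7, 0), (394, -28, -1), (394, -49, -3), (393, -69, -4), (393, -90, 0), (393, -110, -1), (393, -131, -2), (393, -151, 0)]
259 [(383, -7, -2), (383, -28, -1), (383, -48, 0), (383, -69, 0), (383, -90, -1), (383, -110, -2), (383, -131, -2), (383, -152, -2)]
263 [(373, -7, 0), (373, -28, 1), (374, -47, 25), (374, -67, 27), (375, -86, 30), (374, -107, 28), (373, -131, -1), (373, -151, 0)]
267 [(363, -7, 0), (365, -27, 28), (365, -47, 27), (363, -69, -2), (364, -87, 21), (363, -110, -4), (363, -131, -1), (363, -151, 0)]
271 [(353, -7, -1), (353, -28, 2), (353, -48, 2), (353, -69, -2), (354, -87, 17), (353, -110, 0), (352, -131, -3), (352, -151, -1)]Traceback (most recent call last):
  File "<stdin>", line 12, in <module>
ValueError: cannot convert float NaN to integer
```

View pics/crop.png

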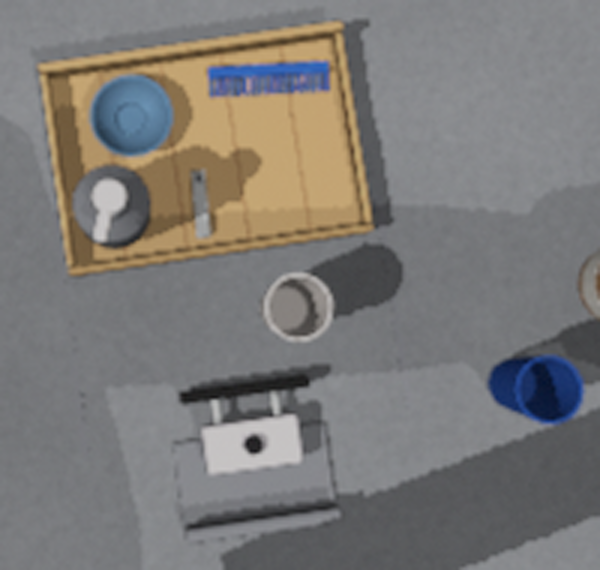

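The crop shows the tray and bumper each tilted a few degrees: bumper ends at (180,398) and (308,380), cup rim centred on (298,306). The free near-right floor is around (310,200).

```bash
python3 - <<'E'
from h import *
p,P=cloud("top"); x,y,z=P[...,0],P[...,1],P[...,2]
g=p.max(-1)
m=(x>345)&(x<400)&(y>-140)&(y<10)&(z>12)&(z<42)&(g<60); print("bumper",m.sum(),rect(P[m][:,:2]),np.nanmedian(z[m]))
m=(x>250)&(x<430)&(y>-180)&(y<40)&(z>30)&(z<90); print("hi",m.sum(),rect(P[m][:,:2]),np.nanmedian(z[m]))
# grey/white plate & base by image corners from crop
for n,q in dict(barL=(181,398),barR=(309,379),whTL=(203,430),whTR=(297,416),whBL=(210,474),whBR=(302,460),baseL=(186,524),baseR=(338,503),base2L=(176,445),base2R=(328,425)).items():
    u,v=int(230+q[0]/3),int(135+q[1]/3); print(n,np.round(np.nanmedian(P[v-1:v+2,u-1:u+2].reshape(-1,3),0)))
p2,P2=cloud("side"); x,y,z=P2[...,0],P2[...,1],P2[...,2]; g=p2.max(-1)
m=(x>345)&(x<400)&(y>-140)&(y<10)&(z>12)&(z<42)&(g<60); print("bumper side",m.sum(),rect(P2[m][:,:2]))
for c in("top","side"):
  for n in("dock","bay_mark"): print(c,n,boxes_of(n,c)[:2],landmark_of(n,c)[:2])
E
```

```text
bumper 176 (array([372.5, -64.9]), array([ 10.1, 106.4]), 7.72) 27.818936081844072
hi 749 (array([341.4, -69.1]), array([172.5, 127.6]), 7.33) 32.5184854771926
barL [365. -12.  27.]
barR [ 378. -123.   -1.]
whTL [338. -29.  31.]
whTR [ 348. -113.   -1.]
whBL [298. -38.   3.]
whBR [ 310. -114.    5.]
baseL [260. -17.  10.]
baseR [ 275. -146.    0.]
base2L [323.  -8.   3.]
base2R [ 340. -138.   -1.]
bumper side 92 (array([371.2, -61. ]), array([  7.2, 100. ]), 7.5)
top dock [{'point': [308.5, -74.7, 2.6], 'confidence': 0.69}, {'point': [659.4, -24.7, 43.4], 'confidence': 0.49}] []
top bay_mark [{'point': [316.7, -73.0, 2.6], 'confidence': 0.67}, {'point': [458.1, -374.0, 89.9], 'confidence': 0.36}] [{'point': [455.9, 389.3, -1.4], 'confidence': 0.33}]
side dock [{'point': [438.4, -84.6, 73.0], 'confidence': 0.73}, {'point': [312.7, -50.1, 13.9], 'confidence': 0.63}] []
side bay_mark [{'point': [312.6, -44.3, 13.4], 'confidence': 0.91}] [{'point': [457.4, 388.1, -1.4], 'confidence': 0.69}]
```

>>> {"method": "arm_command", "body": {"plan": [[[0, 0, -9.8, 24.7, 51.8, 0, 1], [0, 0, -9.8, 24.7, 51.8, 0, 1], [0, 0, -9.8, 24.7, 51.8, 0, 1], [0, 0, -9.8, 24.7, 51.8, 0, 1], [0, 0, -9.8, 24.7, 51.8, 0, 1], [0, 0, -9.8, 24.7, 51.8, 0, 1], [0, 0, -9.8, 24.7, 51.8, 0, 1], [0, 0, -9.8, 24.7, 51.8, 0, 1]]]}}

```text
time: 2.45
ee_pos: [409.0, -167.5, 208.6]
orientation: [3.134, 0.205, 0.002]
force: [1.5, -0.2, 0.6]
grip_width: 95.1
gripper_force: 0.0
```

>>> {"method": "arm_command", "body": {"plan": [[[0, 0, 0, 3.1, 6.4, 0, 1], [0, 0, 0, 3.1, 6.4, 0, 1], [0, 0, 0, 3.1, 6.4, 0, 1]]]}}

```text
time: 2.82
ee_pos: [439.4, -105.2, 208.2]
orientation: [3.134, 0.208, -0.0]
force: [-0.3, -0.7, 0.7]
grip_width: 94.9
gripper_force: 0.0
```

```bash
python3 - <<'E'
from h import *
o=observe();print(o["ee_pos"],o["orientation"],o["joints"])
E
```

```text
[ 439.38933906 -105.19108036  208.19685048] [ 3.13421271e+00  2.07500927e-01 -3.72353424e-04] [-3.53515901e-01 -3.35467476e-01  2.07292286e+00 -5.78233992e-04
  1.40414252e+00  1.08515906e+00]
```

>>> {"method": "arm_command", "body": {"plan": [[[0, 0, 0, 0, 0.2, -6, 1], [0, 0, 0, 0, 0.2, -11, 1], [0, 0, 0, 0, 0.2, -13.2, 1], [0, 0, 0, 0, 0.2, -13.2, 0], [0, 0, 0, 0, 0.2, -13.2, -1], [0, 0, 0, 0, 0.2, -13.2, -1], [0, 0, 0, 0, 0.2, -13.2, -1], [0, 0, 0, 0, 0.2, -13.2, -1]]]}}

```text
time: 3.82
ee_pos: [439.9, -103.6, 77.0]
orientation: [3.134, 0.206, 0.002]
force: [-0.4, -0.4, 1.3]
grip_width: 53.0
gripper_force: 30.0
```

>>> {"method": "arm_command", "body": {"plan": [[[0, 0, 0, 0, 0, 3, -1], [0, 0, 0, 0, 0, 6, -1], [0, 0, 0, 4, -0.2, 6, -1], [0, 0, 0, 8, -0.4, 6, -1], [0, 0, 0, 11, -0.5, 6, -1], [0, 0, 0, 11, -0.5, 4, -1], [0, 0, 0, 11, -0.5, 2, -1], [0, 0, 0, 11, -0.5, 2, -1]]]}}

```text
time: 4.82
ee_pos: [546.0, -107.4, 92.4]
orientation: [-3.132, -0.205, 0.01]
force: [0.1, -0.2, -1.0]
grip_width: 52.8
gripper_force: 30.0
```

>>> {"method": "arm_command", "body": {"plan": [[[0, 0, 0, 0, 0, -0.7, -1], [0, 0, 0, 0, 0, -1.2, -1], [0, 0, 0, 0, 0, -1.2, -1], [0, 0, 0, 0, 0, -1.2, -1]]]}}

```text
time: 5.32
ee_pos: [549.6, -108.4, 84.6]
orientation: [3.135, 0.205, 0.001]
force: [-1.3, -0.2, -0.1]
grip_width: 52.8
gripper_force: 30.0
```

>>> {"method": "arm_command", "body": {"plan": [[[0, 0, 0, 0, 0, -0.1, -1], [0, 0, 0, 0, 0, -0.1, -1], [0, 0, 0, 0, 0, -0.1, 0.3], [0, 0, 0, 0, 0, -0.1, 0.5], [0, 0, 0, 0, 0, -0.1, 0.6], [0, 0, 0, 0, 0, 3, 0.8], [0, 0, 0, 0, 0, 8, 0.8], [0, 0, 0, 0, 0, 12, 0.8]]]}}

```text
time: 6.32
ee_pos: [549.7, -108.4, 206.2]
orientation: [3.134, 0.205, 0.002]
force: [0.1, -0.3, -0.3]
grip_width: 85.4
gripper_force: 0.0
```

>>> {"method": "arm_command", "body": {"plan": [[[0, 0, 0, 5, 3, 0.5, 0.8], [0, 0, 0, 10, 6, 0.5, 0.8], [0, 0, 0, 15, 8.8, 0.5, 0.8], [0, 0, 0, 15, 8.8, 0.5, 0.8]]]}}

```text
time: 6.82
ee_pos: [701.2, -18.2, 207.1]
orientation: [-3.134, -0.21, 0.003]
force: [-0.6, -0.1, 0.0]
grip_width: 85.7
gripper_force: 0.0
```

```bash
python3 - <<'E'
from h import *
o=observe();print(o["time"],o["ee_pos"],o["orientation"],o["force"])
p,P=cloud("side"); cv2.imwrite("pics/s2.png",cv2.resize(p[150:270,200:400,::-1],None,fx=3,fy=3))
x,y,z=P[...,0],P[...,1],P[...,2]
m=(x>440)&(x<720)&(y>-220)&(y<140)&(z>37)&(z<46)&(x>620);print(rect(P[m][:,:2]))
print(landmark_of("tray","side")[:1],landmark_of("cup","side")[:2],landmark_of("lip","side")[:1])
E
```

```text
6.825 [701.19365697 -18.24980837 207.13659994] [-3.13391286 -0.20971152  0.00313754] [-0.63748549 -0.09289529  0.04381256]
(array([657.9, -22.3]), array([  8.4, 259.6]), 8.3)
[{'point': [573.0, -37.9, -1.6], 'confidence': 0.88}] [{'point': [548.6, -106.1, 5.7], 'confidence': 0.92}, {'point': [369.7, -297.6, 0.0], 'confidence': 0.85}] [{'point': [656.3, -19.9, 1.4], 'confidence': 0.95}]
```

View pics/s2.png

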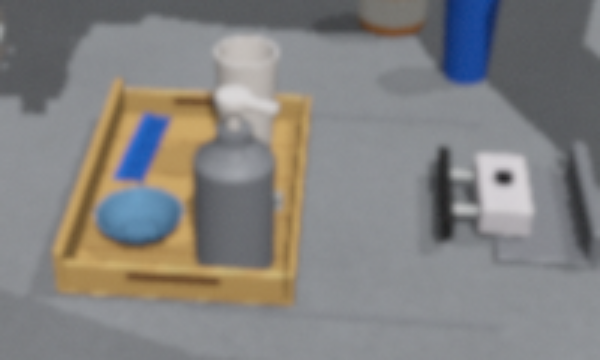

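The cup stands upright in the near right corner (crop 245,90), pump, dish and comb unmoved. Now I'll lower the fingers behind the lip.

>>> {"method": "arm_command", "body": {"plan": [[[0, 0, 0, 0, 0, -6, 0.8], [0, 0, 0, 0, 0, -12, 0.8], [0, 0, 0, 0, 0, -16, 0.8], [0, 0, 0, 0, 0, -17.7, 0.8], [0, 0, 0, -1.0, -0.13, -17.7, 0.8], [0, 0, 0, -2.0, -0.26, -17.7, 0.8], [0, 0, 0, -2.0, -0.26, -17.7, 0.8], [0, 0, 0, -2.0, -0.26, -17.7, 0.8]]]}}

```text
time: 8.02
ee_pos: [680.3, -23.0, 33.9]
orientation: [3.134, 0.205, 0.004]
force: [0.9, -0.7, -0.1]
grip_width: 85.3
gripper_force: 0.0
```

```bash
python3 - <<'E'
from h import *
o=observe();print(o["time"],o["ee_pos"],o["orientation"],o["force"])
E
```

```text
8.025 [680.26780525 -22.99413247  33.89317523] [3.13443249 0.20518196 0.00422802] [ 0.92166854 -0.66687121 -0.08240245]
```

>>> {"method": "arm_command", "body": {"plan": [[[0, 0, 0, -0.2, -0.03, 0, 0.8], [0, 0, 0, -0.4, -0.05, 0, 0.8], [0, 0, 0, -0.6, -0.08, 0, 0.8], [0, 0, 0, -0.8, -0.1, 0, 0.8], [0, 0, 0, -1.0, -0.13, 0, 0.8], [0, 0, 0, -1.2, -0.15, 0, 0.8], [0, 0, 0, -1.4, -0.18, 0, 0.8], [0, 0, 0, -1.6, -0.21, 0, 0.8]]]}}

```text
time: 9.02
ee_pos: [663.6, -25.0, 32.4]
orientation: [-3.135, -0.205, -0.001]
force: [4.2, 0.7, 0.2]
grip_width: 85.2
gripper_force: 2.3
```

>>> {"method": "arm_command", "body": {"plan": [[[0, 0, 0, -0.3, -0.04, 0, 0.8], [0, 0, 0, -0.6, -0.08, 0, 0.8], [0, 0, 0, -0.9, -0.12, 0, 0.8], [0, 0, 0, -1.2, -0.16, 0, 0.8], [0, 0, 0, -1.5, -0.19, 0, 0.8], [0, 0, 0, -1.8, -0.23, 0, 0.8], [0, 0, 0, -2.1, -0.27, 0, 0.8], [0, 0, 0, -2.4, -0.31, 0, 0.8]]]}}

```text
time: 10.02
ee_pos: [639.4, -28.2, 32.3]
orientation: [3.135, 0.205, 0.001]
force: [5.5, 0.8, 1.0]
grip_width: 85.4
gripper_force: 2.5
```

>>> {"method": "arm_command", "body": {"plan": [[[0, 0, 0, -0.3, -0.04, 0, 0.8], [0, 0, 0, -0.6, -0.08, 0, 0.8], [0, 0, 0, -0.9, -0.12, 0, 0.8], [0, 0, 0, -1.2, -0.16, 0, 0.8], [0, 0, 0, -1.5, -0.19, 0, 0.8], [0, 0, 0, -1.8, -0.23, 0, 0.8], [0, 0, 0, -2.1, -0.27, 0, 0.8], [0, 0, 0, -2.4, -0.31, 0, 0.8]]]}}

```text
time: 11.02
ee_pos: [615.3, -31.2, 32.3]
orientation: [3.135, 0.205, 0.001]
force: [3.9, 1.0, 1.1]
grip_width: 85.8
gripper_force: 2.5
```

```bash
python3 - <<'E'
from h import *
o=observe();print(o["time"],o["ee_pos"],o["orientation"],o["force"])
p,P=cloud("side"); cv2.imwrite("pics/s3.png",cv2.resize(p[150:270,200:400,::-1],None,fx=3,fy=3))
x,y,z=P[...,0],P[...,1],P[...,2];hsv=cv2.cvtColor(p,cv2.COLOR_RGB2HSV)
b=(hsv[...,0]>10)&(hsv[...,0]<25)&(hsv[...,1]>90)&(y>-220)&(y<140)&(x<660)&(x>380)
m=b&(z>24)&(z<34)&(x<460);print("near wall",rect(P[m][:,:2]))
m=b&(z>0)&(z<45);print("tray",rect(P[m][:,:2]))
E
```

```text
11.025 [615.3024082  -31.20757608  32.31384154] [3.13486072e+00 2.05295394e-01 5.19515103e-04] [3.94893428 0.96872379 1.09794787]
near wall (array([434.2, -48.2]), array([259.9,  49.1]), 89.58)
tray (array([525.4, -63.8]), array([192.6, 310. ]), 7.51)
```

View pics/s3.png

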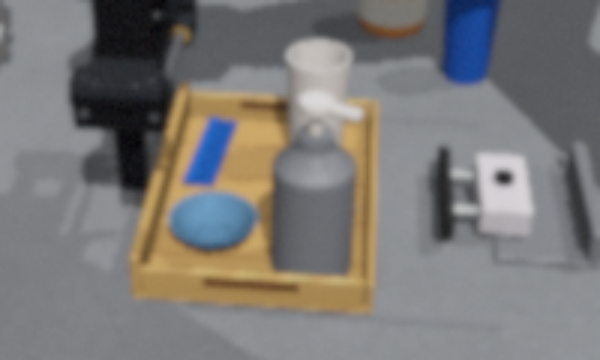

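The tray has come about 57 mm, near wall at crop x≈375 against the bumper at 440, with cup and pump still upright. I'll go on, slowing down near contact.

>>> {"method": "arm_command", "body": {"plan": [[[0, 0, 0, -0.3, -0.04, 0, 0.8], [0, 0, 0, -0.6, -0.08, 0, 0.8], [0, 0, 0, -0.9, -0.12, 0, 0.8], [0, 0, 0, -1.2, -0.16, 0, 0.8], [0, 0, 0, -1.5, -0.19, 0, 0.8], [0, 0, 0, -1.8, -0.23, 0, 0.8], [0, 0, 0, -2.1, -0.27, 0, 0.8], [0, 0, 0, -2.4, -0.31, 0, 0.8]]]}}

```text
time: 12.08
ee_pos: [591.4, -34.3, 32.3]
orientation: [-3.135, -0.205, -0.001]
force: [4.5, 1.2, 0.2]
grip_width: 85.8
gripper_force: 2.5
```

```bash
python3 - <<'E'
from h import *
o=observe();print(o["time"],o["ee_pos"],o["force"])
p,P=cloud("top"); x,y,z=P[...,0],P[...,1],P[...,2];hsv=cv2.cvtColor(p,cv2.COLOR_RGB2HSV)
b=(hsv[...,0]>10)&(hsv[...,0]<25)&(hsv[...,1]>90)&(y>-230)&(y<140)&(x<640)&(x>370)&(z>-4)&(z<45)
n,l,s,c=cv2.connectedComponentsWithStats(b.astype(np.uint8)); k=1+s[1:,4].argmax()
print("tray",rect(P[l==k][:,:2]))
m=(x>345)&(x<400)&(y>-140)&(y<10)&(z>12)&(z<42)&(p.max(-1)<60); print("bumper",m.sum(),rect(P[m][:,:2]))
E
```

```text
12.075 [591.41262671 -34.29918703  32.30710748] [4.5011037  1.2480201  0.21114712]
tray (array([ 502., -151.]), array([ 74.7, 187.2]), 84.55)
bumper 14 (array([ 378.5, -113.9]), array([8.1, 7.6]), 88.92)
```

>>> {"method": "arm_command", "body": {"plan": [[[0, 0, 0, -0.15, -0.02, 0, 0.8], [0, 0, 0, -0.3, -0.04, 0, 0.8], [0, 0, 0, -0.45, -0.06, 0, 0.8], [0, 0, 0, -0.6, -0.08, 0, 0.8], [0, 0, 0, -0.75, -0.1, 0, 0.8], [0, 0, 0, -0.9, -0.12, 0, 0.8], [0, 0, 0, -1.05, -0.14, 0, 0.8], [0, 0, 0, -1.2, -0.15, 0, 0.8]]]}}

```text
time: 13.12
ee_pos: [579.6, -35.8, 32.3]
orientation: [3.135, 0.205, 0.001]
force: [4.5, 0.4, 0.8]
grip_width: 85.6
gripper_force: 2.5
```

>>> {"method": "arm_command", "body": {"plan": [[[0, 0, 0, -0.1, -0.01, 0, 0.8], [0, 0, 0, -0.2, -0.03, 0, 0.8], [0, 0, 0, -0.3, -0.04, 0, 0.8], [0, 0, 0, -0.4, -0.05, 0, 0.8], [0, 0, 0, -0.5, -0.06, 0, 0.8], [0, 0, 0, -0.6, -0.08, 0, 0.8]]]}}

```text
time: 13.88
ee_pos: [573.5, -36.6, 32.3]
orientation: [-3.135, -0.205, -0.001]
force: [4.5, 0.9, 0.3]
grip_width: 85.8
gripper_force: 2.5
```

>>> {"method": "arm_command", "body": {"plan": [[[0, 0, 0, -0.1, -0.01, 0, 0.8], [0, 0, 0, -0.2, -0.03, 0, 0.8], [0, 0, 0, -0.3, -0.04, 0, 0.8]]]}}

```text
time: 14.25
ee_pos: [570.6, -37.0, 32.3]
orientation: [-3.135, -0.205, -0.001]
force: [4.7, 0.1, 0.7]
grip_width: 85.4
gripper_force: 2.5
```

>>> {"method": "arm_command", "body": {"plan": [[[0, 0, 0, -0.1, -0.01, 0, 0.8], [0, 0, 0, -0.2, -0.03, 0, 0.8]]]}}

```text
time: 14.5
ee_pos: [568.6, -37.3, 32.3]
orientation: [-3.135, -0.205, -0.001]
force: [5.1, 1.0, -0.1]
grip_width: 85.3
gripper_force: 2.5
```

>>> {"method": "arm_command", "body": {"plan": [[[0, 0, 0, -0.1, -0.01, 0, 0.8], [0, 0, 0, -0.2, -0.03, 0, 0.8]]]}}

```text
time: 14.75
ee_pos: [566.6, -37.6, 32.3]
orientation: [-3.135, -0.205, -0.001]
force: [4.9, -0.1, 1.4]
grip_width: 86.0
gripper_force: 2.5
```

>>> {"method": "arm_command", "body": {"plan": [[[0, 0, 0, -0.1, -0.01, 0, 0.8], [0, 0, 0, -0.2, -0.03, 0, 0.8]]]}}

```text
time: 15.0
ee_pos: [564.7, -37.8, 32.3]
orientation: [-3.135, -0.205, -0.001]
force: [5.9, 0.7, 0.1]
grip_width: 85.2
gripper_force: 2.9
```

>>> {"method": "arm_command", "body": {"plan": [[[0, 0, 0, -0.1, -0.01, 0, 0.8]]]}}

```text
time: 15.12
ee_pos: [564.0, -37.9, 32.4]
orientation: [-3.135, -0.205, -0.003]
force: [6.4, 1.4, -0.3]
grip_width: 86.0
gripper_force: 3.3
```

>>> {"method": "arm_command", "body": {"plan": [[[0, 0, 0, -0.1, -0.01, 0, 0.8]]]}}

```text
time: 15.25
ee_pos: [563.2, -38.0, 32.4]
orientation: [-3.135, -0.205, -0.004]
force: [7.2, 1.7, 0.2]
grip_width: 85.9
gripper_force: 3.7
```

```bash
python3 - <<'E'
from h import *
o=observe();print(o["time"],o["ee_pos"],o["force"],o["gripper_force"])
E
```

```text
15.25 [563.24540874 -37.96073255  32.43879046] [7.20327607 1.744161   0.20304745] 3.683406338095665
```

>>> {"method": "arm_command", "body": {"plan": [[[0, 0, 0, -0.1, -0.01, 0, 0.8], [0, 0, 0, -0.1, -0.01, 0, 0.8]]]}}

```text
time: 15.5
ee_pos: [562.4, -38.0, 32.5]
orientation: [-3.135, -0.205, -0.004]
force: [7.4, 1.6, -0.1]
grip_width: 85.5
gripper_force: 3.8
```

>>> {"method": "arm_command", "body": {"plan": [[[0, 0, 0, -0.1, -0.01, 0, 0.8], [0, 0, 0, -0.1, -0.01, 0, 0.8]]]}}

```text
time: 15.75
ee_pos: [561.7, -38.1, 32.5]
orientation: [-3.135, -0.205, -0.005]
force: [8.0, 1.5, -0.8]
grip_width: 85.3
gripper_force: 4.1
```

>>> {"method": "arm_command", "body": {"plan": [[[0, 0, 0, -0.08, -0.01, 0, 0.8], [0, 0, 0, -0.08, -0.01, 0, 0.8], [0, 0, 0, -0.08, -0.01, 0, 0.8]]]}}

```text
time: 16.12
ee_pos: [561.1, -38.2, 32.6]
orientation: [-3.135, -0.205, -0.006]
force: [9.5, 1.6, -0.7]
grip_width: 85.3
gripper_force: 4.4
```

```bash
python3 - <<'E'
from h import *
o=observe();print(o["time"],o["ee_pos"],o["force"],o["gripper_force"])
p,P=cloud("side"); cv2.imwrite("pics/s4.png",cv2.resize(p[150:270,200:400,::-1],None,fx=3,fy=3))
E
```

```text
16.125 [561.12317975 -38.15519972  32.57347537] [ 9.4624804   1.60067121 -0.65491493] 4.423535764217377
```

View pics/s4.png

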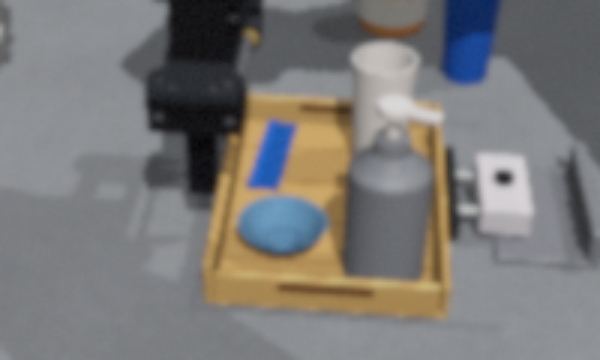

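The near wall presses the bumper (crop ~448,190) and everything is upright. The force is about 4.5 N above drag, so I'll let go gently.

>>> {"method": "arm_command", "body": {"plan": [[[0, 0, 0, 0.1, 0.01, 0, 0.8], [0, 0, 0, 0.25, 0.03, 0, 0.8], [0, 0, 0, 0.5, 0.06, 0, 0.8], [0, 0, 0, 1.5, 0.2, 0, 0.8], [0, 0, 0, 3.5, 0.45, 0, 0.8], [0, 0, 0, 5, 0.6, 0, 0.8], [0, 0, 0, 5, 0.6, 5, 0.8], [0, 0, 0, 5, 0.6, 11, 0.8]]]}}

```text
time: 17.18
ee_pos: [608.2, -32.2, 140.8]
orientation: [-3.134, -0.205, 0.009]
force: [1.0, 0.4, -0.5]
grip_width: 85.5
gripper_force: 0.0
```

>>> {"method": "arm_command", "body": {"plan": [[[0, 0, 0, 0, 0, 6, 0.8], [0, 0, 0, 5, 0, 11, 0.8], [0, 0, 0, 10, 0, 15, 0.8], [0, 0, 0, 14, 0, 18, 0.8], [0, 0, 0, 14, 0, 18, 0.8]]]}}

```text
time: 17.8
ee_pos: [752.8, -32.6, 324.1]
orientation: [3.134, 0.205, 0.006]
force: [-0.5, 0.3, -0.7]
grip_width: 85.5
gripper_force: 0.0
```

```bash
python3 - <<'E'
from h import *
p,P=cloud("top"); cv2.imwrite("pics/t5.png",cv2.resize(p[135:325,230:430,::-1],None,fx=3,fy=3))
x,y,z=P[...,0],P[...,1],P[...,2];hsv=cv2.cvtColor(p,cv2.COLOR_RGB2HSV)
b=(hsv[...,0]>10)&(hsv[...,0]<25)&(hsv[...,1]>90)&(y>-230)&(y<140)&(x<640)&(x>340)&(z>24)&(z<46)
print("tray",rect(P[b][:,:2]))
m=(x>345)&(x<400)&(y>-140)&(y<10)&(z>12)&(z<42)&(p.max(-1)<60); print("bumper",m.sum(),rect(P[m][:,:2]))
read_camera("side");print(landmark_of("cup","side")[:2],landmark_of("tray","side")[:1])
E
```

```text
tray (array([ 476.2, -170.6]), array([ 40.7, 181. ]), 86.25)
bumper 0 (array([0., 0.]), array([0., 0.]), 0.0)
[{'point': [371.6, -301.9, 1.8], 'confidence': 0.86}, {'point': [435.7, -118.2, 7.0], 'confidence': 0.65}] [{'point': [461.8, -49.3, -0.1], 'confidence': 0.73}]
```

View pics/t5.png

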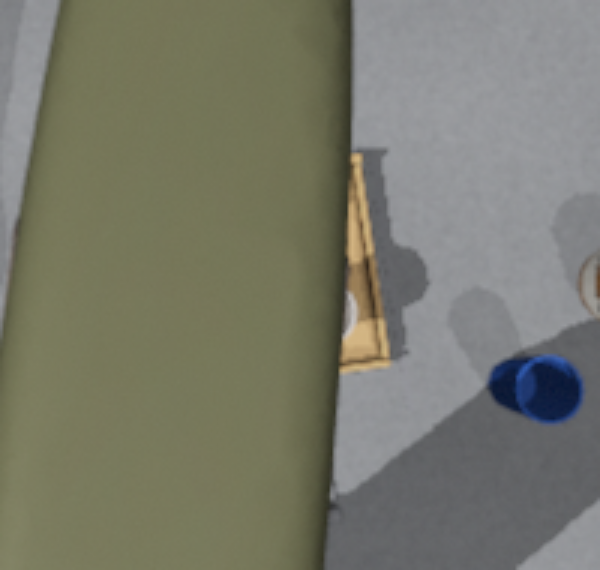

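The arm hides most of the tray in this view (only its right edge shows, around (365,260)), so I'll swing the arm aside at height.

>>> {"method": "arm_command", "body": {"plan": [[[0, 0, 0, -4, -6, 0, 0.8], [0, 0, 0, -8, -12, 0, 0.8], [0, 0, 0, -12, -18, 0, 0.8], [0, 0, 0, -15, -24, 0, 0.8], [0, 0, 0, -18, -30, 0, 0.8], [0, 0, 0, -21, -36, 0, 0.8], [0, 0, 0, -24, -42, 0, 0.8], [0, 0, 0, -24, -42, 0, 0.8]]]}}

```text
time: 19.0
ee_pos: [506.6, -453.3, 320.8]
orientation: [-3.133, -0.203, 0.003]
force: [0.3, -0.0, -0.2]
grip_width: 85.1
gripper_force: 0.0
```

```bash
python3 - <<'E'
from h import *
p,P=cloud("top"); cv2.imwrite("pics/t6.png",cv2.resize(p[135:325,230:430,::-1],None,fx=3,fy=3))
x,y,z=P[...,0],P[...,1],P[...,2];hsv=cv2.cvtColor(p,cv2.COLOR_RGB2HSV)
b=(hsv[...,0]>10)&(hsv[...,0]<25)&(hsv[...,1]>90)&(y>-230)&(y<140)&(x<640)&(x>340)&(z>24)&(z<46)
print("tray",rect(P[b][:,:2]))
m=(x>345)&(x<400)&(y>-140)&(y<10)&(z>12)&(z<42)&(p.max(-1)<60); print("bumper",m.sum(),rect(P[m][:,:2]))
E
```

```text
tray (array([461.7, -47.2]), array([181.5, 258.7]), 7.39)
bumper 117 (array([369.1, -66.1]), array([  7.1, 104.1]), 7.32)
```

View pics/t6.png

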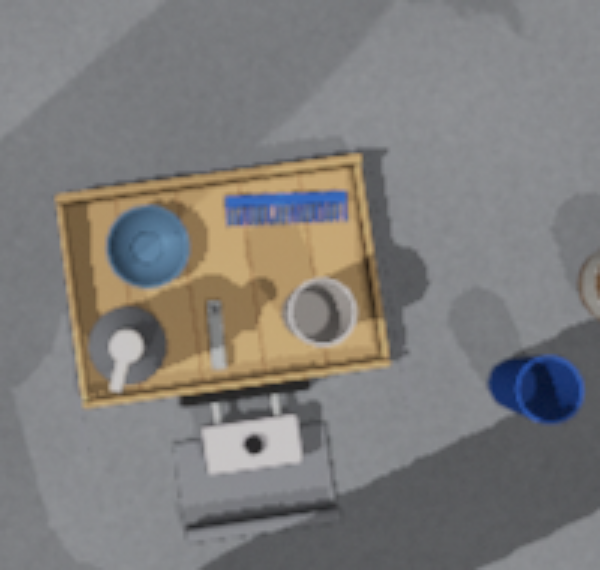

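The tray rests square on the bumper (bar at (245,392), pushed in about 3 mm). It sits about 5 mm off the bay's centre line, with everything upright.

```bash
python3 -c "
from station import *
print(finish_job())"
```

```text
the job is handed in; nothing more can be done
None
```

The job is handed in, with no verdict returned: the cup stands upright in the tray's near right corner, and the tray rests square on the bumper, pushed in about 3 mm and about 5 mm off the bay's centre line, with nothing knocked over.

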